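# Set the bottle mixer going

### The job

Set the bench mixer going with the fingertips, in this order: press down the raised end of the power rocker to switch it on, press the one round key in front of the bay with the tall stoppered bottle until it is fully down (it stays down), then press the long start bar fully down, hold it there for a good second and let go. Start nothing before its turn and press neither of the other two keys. Nothing is to be picked up: leave the bottle, jar, cup, canister and lamp standing where they are.

Things in the scene. Friction and masses are not known exactly. Their poses are not given: they have to be found in the camera images.
- mixer: Low grey bench mixer, fixed; 250 (x) by 300 (y) mm, flat deck 50 mm high. Origin: centre of its underside; x to its back (away from the robot), y to its left seen from the robot, z up. On the deck: three bays in a row at x = +67 mm, y = +75, 0, -75 mm (metal collars 58 mm across, 10 mm high); a round key in front of each at x = 0, same y; two black control modules at the front.
- switch_pod: Black module with the power rocker, 66 (x) by 106 (y) by 10 mm, fixed on the deck and turned like the mixer, at mixer x = -78 mm and y = +70 or -70 mm: it may be left or right of the start module. Origin: centre of its underside, 50 mm above the table.
- start_pod: Black module with the start bar, 66 (x) by 106 (y) by 10 mm, fixed on the deck beside the switch module (in the other of the two places), turned like the mixer. Origin: centre of its underside, 50 mm above the table.
- bottle: The stoppered bottle: the tallest of the three containers, white with a narrow neck and grey cap, 38 mm across, 64 mm high, loose in one of the three bays. Origin: centre of its underside.
- jar: Squat white jar with a wide grey lid, 40 mm across, 30 mm high, loose in another bay. Origin: centre of its underside. Bystander.
- cup: Open white cup, 40 mm across the rim, 36 mm high, loose in the remaining bay. Origin: centre of its underside. Bystander.
- canister: White round canister with blue foot, 66 mm across, 114 mm high, loose on the table to the left of the mixer (about 250 mm from its centre). Origin: centre of its underside. Bystander.
- lamp: Curing lamp on a black stand with amber shield, 80 mm across at the foot, 160 mm high, loose on the table to the right of the mixer (about 260 mm from its centre). Origin: centre of its underside. Bystander.
- rocker_press (a point): Where to press the power rocker on: on top of its raised end. White V-shaped rocker, 40 (mixer x) by 64 mm (mixer y), tipping about mixer x at its middle, 24 mm to mixer -y of this point, 64 mm above the table. Off: the left (+y) end, with a thin dark rib, stands up, this point at 71 mm, the edge at 73 mm. On: the left half is level at 64 mm, the right stands up. Point moves with it.
- rocker (a joint): Tilt of the power rocker, rad: about 0 = off (left end up), 0.30 = fully on (left end down). Stays where it is left; about 2 N at the end moves it.
- start_top (a point): Centre of the top of the long start bar, white, 24 mm (mixer x) by 94 mm (mixer y), 74 mm above the table when up. Moves with the bar.
- start (a joint): Travel of the start bar, m: 0 = up, 0.006 = fully down. Sprung: it starts to move at about 2 N, is fully down at 6 N, and comes back up when released.
- bay_a (a point): Centre of the left bay, on the deck (50 mm above the table), where the container stands.
- key_a_top (a point): Centre of the top of the left key, the one in front of bay_a: white, round, 30 mm across, in a flat black surround; 64 mm above the table when up, 58 mm when down. Moves with the key.
- key_a (a joint): Travel of the left key, m: 0 = up, 0.006 = fully down. Pressed with about 2 N, it stays where it is left.
- bay_b (a point): Centre of the middle bay, on the deck (50 mm above the table), where the container stands.
- key_b_top (a point): Centre of the top of the middle key, the one in front of bay_b: white, round, 30 mm across, in a flat black surround; 64 mm above the table when up, 58 mm when down. Moves with the key.
- key_b (a joint): Travel of the middle key, m: 0 = up, 0.006 = fully down. Pressed with about 2 N, it stays where it is left.
- bay_c (a point): Centre of the right bay, on the deck (50 mm above the table), where the container stands.
- key_c_top (a point): Centre of the top of the right key, the one in front of bay_c: white, round, 30 mm across, in a flat black surround; 64 mm above the table when up, 58 mm when down. Moves with the key.
- key_c (a joint): Travel of the right key, m: 0 = up, 0.006 = fully down. Pressed with about 2 N, it stays where it is left.

How it is judged:
By the outcome, as a careful person would: the job done as asked, in the order asked, and still so for the second after the job is handed in, with the robot touching nothing.
It also fails if it takes over 38 s, if anything falls off the work surface, if the arm or the gripper's body presses on something with over 40 N, if the wrist force passes 120 N, or if a joint passes its speed limit or range.

### The arm

A 7-joint arm with a two-finger parallel gripper is mounted at the origin on the work surface. World frame = base frame: x ahead of the robot, y to its left, z up, the work surface at z = 0. Lengths are in m, angles in rad, forces in N, time in s.
With the tool pointing down it reaches from about 0.4 to 0.75 m from the base axis. Payload 19.5 kg.
Tool frame: the origin (TCP) lies at the very end of the fingers, on their centre line; the grasp point (between the pads) lies arm.hold_point_z behind it (arm.hold_point_z is the distance from the TCP to the grasp point, in m); z points along the fingers, y is the line along which they close (so a half turn about z gives the same grasp; the last joint's range is limited). The gripper opens to 85 mm and grips with 20 to 120 N. Pads are 22 mm wide; open, the fingers measure 114 mm over their backs; the gripper's body (76 mm by 85 mm) begins 54 mm behind the grasp point. The pads swing forward as they close: fully open they stand 13 mm farther back than shut.
Start: joints at [-1.199, 0.707, -0.028, 1.485, 0.022, 0.951, -0.075], TCP at [0.231, 0.526, 0.231] pointing down, gripper open.
Joint ranges: [-2.71, 2.71], [-0.32, 2.16], [-1.57, 1.52], [0, 2.45], [-1.46, 4.6], [0, 2.02], [-2.83, 2.83]. Speed limits (rad/s): [1.89, 1.89, 2.57, 2.57, 3.01, 3.01, 3.01].

### API

Orientations are given as a unit quaternion [x, y, z, w].
In Python, from cell import arm gives the robot as it stands. The module is installed in compiled form; this text tells all that it offers.
- The arm moves only by the tool drive_tool, never from a script. Its argument "plan" is text: rows parted by semicolons, each of 5 numbers parted by spaces: the shift along the tool's x, y, z as a fraction of full scale, then the turn about the tool's z as a fraction of full scale, then the opening, from 0 (shut) to 1 (fully open). In form: dx dy dz roll gripper; .... A call has 1 to 20 rows; each row shifts and turns the commanded pose from where the row before left it, along the tool's axes as they then stand; what a row does not reach is not made up. Full scale, the value 1, is 0.15 m for a shift and 180 degrees for a turn. A row lasts 1/10 s, in which the tool goes at most 50 mm and 8.59 degrees, less where a joint would pass 70% of its speed; a pose out of reach is approached as far as the arm can. A call with a number of a shift or a turn outside -1 to 1 is refused whole. A call with a gripper value outside its range is refused whole. The fingers move at their own pace and stop on an object; "grip_force" is the grip in N (left out, the last holds). Time passes only in rows, so rows that do not move let the fingers close. It gives the time, the measured TCP pose, the force, the opening and the grip force at its end, in the units of the state.
- arm.get_obs(): the state, without advancing time (a new reading comes with each control period).
- arm.grab_frame(name): name is "side" or "top" or "wrist"; returns the picture (420x560x3 uint8, red, green, blue); there is no depth.
- arm.camera_model(name): a dict with "fx", "fy", "cx", "cy" (pixels), "k1" (the pictures are not rectified: a ray, as slopes to the right and down, at radius r is drawn at 1 + k1 r^2 times it, then the intrinsics apply), "rvec" (rotation vector, rad) and "tvec" (3), from world to camera coordinates, as OpenCV has them. Camera axes: x right, y down, z forward; pixel columns grow to the right and rows downward; lengths in m; the calibration is good to about 2 mm. A picture is of the moment at which its call begins: read the wrist's pose just before it. camera_model takes no time and is no camera call; for the wrist camera it gives the pose at the moment of the call.
- arm.finish_job(): hands the job in; it is judged then, once.
The state is a dict: "clock": time; "qpos": joint angles; "joint_vel": joint speeds; "effort": joint torques, N m; "ee_pos": TCP position; "orientation": TCP orientation; "wrist_force": force on the tool from outside, world axes, zero at the start; "moment": the same for the moment, N m; "grip_width": finger opening in m; "grasp_force": force on a finger pad.
Only numpy, scipy, OpenCV 4.12 (cv2) and the standard library are available. Lean on these libraries where they do the work, as an engineer would, in place of code of your own. Each camera call takes 0.05 s, during which the arm holds its last target. There are 200 camera calls.

## Working session

There is one attempt and no reset: what is moved stays moved. The work goes in short steps, Python scripts to look and compute and a tool call to move; the robot and the scene stay as the last step left them, time stands still between calls to the robot, and variables do not carry over. Pictures are saved under pics/ and viewed, at most 10 in all, crops included, and the job is handed in when it is done.

Besides the shell and the picture viewer there is one more tool, called after ">>>" as name(argument=value, ...), one argument or row to a line, values as JSON. drive_tool: Moves the arm, as the interface text tells. Shift numbers are shares of 0.15 m and turn numbers shares of 180 degrees, none past 1 either way. Its arguments: {"type":"object","properties":{"plan":{"type":"string"},"grip_force":{"type":"number"}},"required":["plan"]}

```bash
mkdir -p pics
python3 - <<'E'
from cell import arm
import cv2
for n in("top","side"):
    cv2.imwrite(f"pics/{n}0.png",arm.grab_frame(n)[:,:,::-1]); print(n,arm.camera_model(n))
o=arm.get_obs();print(o);print(arm.hold_point_z)
E
```

```text
top {'fx': 481.1436712044225, 'fy': 481.1436712044225, 'cx': 280.4736511691721, 'cy': 206.1966157978173, 'k1': -0.14246830769916835, 'rvec': array([ 2.14417734, -2.1466375 ,  0.13864166]), 'tvec': array([0.04417987, 0.60816044, 1.23697886])}
side {'fx': 401.1028595814003, 'fy': 401.1028595814003, 'cx': 274.18674450578237, 'cy': 210.94908359132086, 'k1': -0.12028351060674745, 'rvec': array([ 1.98094883, -0.81458416,  0.49126386]), 'tvec': array([-0.41287887,  0.26915627,  0.42226172])}
{'clock': 0.1, 'qpos': array([-1.19868673,  0.70705824, -0.02762391,  1.48498376,  0.02198711,
        0.95089836, -0.07547605]), 'joint_vel': array([ 0.000735  , -0.00175981, -0.00024644, -0.00082774,  0.00099156,
        0.00062839, -0.00188503]), 'effort': array([ 2.34533269e-03, -8.84296274e+01,  1.23727933e+00, -2.36453730e+01,
        1.71876722e-02,  5.11432649e-03,  2.44449529e-05]), 'ee_pos': array([0.23109968, 0.52623654, 0.23085668]), 'orientation': array([ 2.05421132e-01,  9.78673533e-01, -5.13553024e-04, -9.85830427e-05]), 'wrist_force': array([-1.151032  ,  0.07417595, -0.16720027]), 'moment': array([-0.01743865, -0.02390884, -0.02766363]), 'grasp_force': 0.0, 'grip_width': 0.08498622787949899}
0.0187
```

View pics/top0.png

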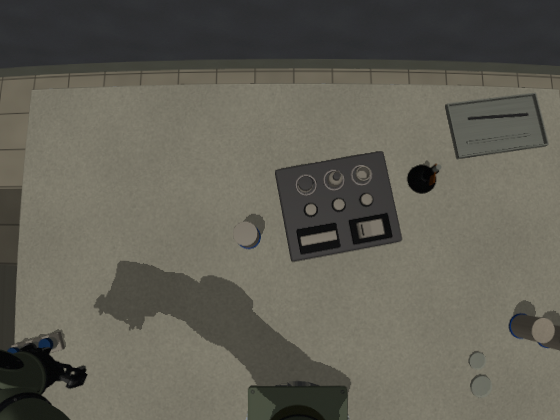

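View pics/side0.png

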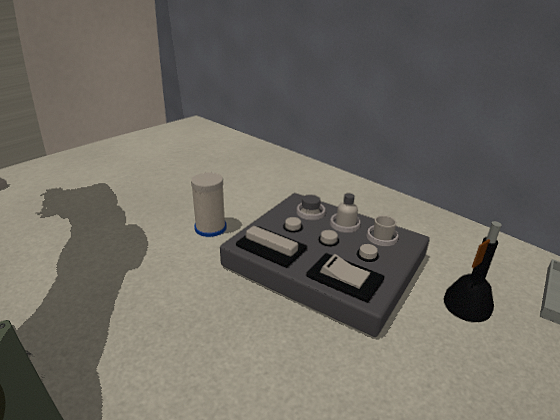

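The middle bay holds the bottle: it is at about (347,212) in the side picture, with the jar on the left and the cup on the right. The start bar is on the left, at top (319,239). The rocker is on the right, at top (371,229). The keys are at about (311,210), (339,205) and (366,199) in the top picture.

```bash
cat > h.py <<'E'
import numpy as np,cv2
from cell import arm
def proj(n,P,m=None):
    m=m or arm.camera_model(n); R=cv2.Rodrigues(np.array(m["rvec"]))[0]
    c=np.atleast_2d(P)@R.T+m["tvec"]; s=c[:,:2]/c[:,2:]; s=s*(1+m["k1"]*(s**2).sum(1,keepdims=True))
    return s*[m["fx"],m["fy"]]+[m["cx"],m["cy"]]
def world(p,M):
    M=np.atleast_2d(M); c,s=np.cos(p[2]),np.sin(p[2])
    return np.c_[p[0]+c*M[:,0]-s*M[:,1],p[1]+s*M[:,0]+c*M[:,1],M[:,2]]
E
python3 - <<'E'
from h import *
from scipy.optimize import least_squares
def blobs(n,roi,th):
    g=cv2.cvtColor(cv2.imread(f"pics/{n}0.png"),6); x0,y0,x1,y1=roi
    k,_,st,c=cv2.connectedComponentsWithStats((g[y0:y1,x0:x1]>th).astype(np.uint8))
    return [(c[i]+[x0,y0],st[i,4]) for i in range(1,k) if 30<st[i,4]<1500]
for th in(110,):
  for n,r in(("top",(285,160,395,250)),("side",(235,185,410,300))):
    print(n,[(c.round(1).tolist(),int(a)) for c,a in blobs(n,r,th)])
K=np.array([[0,.075,.064],[0,0,.064],[0,-.075,.064]])
D=np.array([[.125,.15,.05],[.125,-.15,.05],[-.125,-.15,.05],[-.125,.15,.05]])
S=np.array([[-.078,.07,.074]])
top=np.array([[311,210],[339,205],[366,199.5],[319,239]]);side=np.array([[292,222],[329,235.5],[368,249.5],[272,240]])
A=np.r_[K,S]
f=lambda p,u=1,v=1:np.r_[u*(proj("top",world(p,A))-top).ravel(),v*(proj("side",world(p,A))-side).ravel()]
for u,v in((1,1),(1,0),(0,1)):
    r=least_squares(lambda p:f(p,u,v),[.65,-.1,.1],x_scale=[.1,.1,.1]);print(r.x,f(r.x).round(1))
    if u and v:p=r.x
print(proj("top",world(p,D)).round(),proj("side",world(p,D)).round())
ims=[]
for n,(x0,y0,x1,y1) in(("top",(270,145,410,265)),("side",(215,185,435,340))):
    im=cv2.imread(f"pics/{n}0.png")[y0:y1,x0:x1]; s=390/(x1-x0);im=cv2.resize(im,None,fx=s,fy=s,interpolation=2)
    for q in proj(n,world(p,np.r_[A,D,[[-.078,-.046,.071]]])): cv2.circle(im,tuple(((q+.5-[x0,y0])*s).astype(int).tolist()),2,(0,0,255),-1)
    im=cv2.convertScaleAbs(im,alpha=1.4);ims.append(cv2.copyMakeBorder(im,0,340-im.shape[0],0,0,0))
cv2.imwrite("pics/fit.png",np.hstack(ims))
E
```

```text
top [([298.3, 161.6], 127), ([391.3, 174.0], 207), ([361.4, 173.9], 38), ([366.2, 198.8], 68), ([338.3, 204.0], 70), ([310.5, 208.9], 77), ([376.3, 227.0], 156), ([285.8, 243.0], 36), ([318.1, 237.8], 251), ([383.4, 247.5], 102)]
side [([309.3, 212.3], 114), ([342.5, 225.0], 102), ([292.8, 221.0], 110), ([271.2, 237.6], 467), ([380.1, 237.9], 98), ([328.7, 234.4], 127), ([368.1, 248.7], 137), ([346.3, 271.2], 697), ([252.6, 290.8], 713)]
[ 0.60890072 -0.11094456  0.20292115] [ 0.4  0.5  0.4 -0.3  1.1 -0.6  0.9  0.  -0.2  0.2 -0.5 -0.4  0.6 -0.2
 -1.3 -1.7]
[ 0.60851822 -0.10934044  0.19143608] [-0.3  0.3 -0.2 -0.2  0.6 -0.1 -0.1 -0.  -0.8 -0.3 -1.4 -0.7 -0.6 -0.3
 -2.3 -2.4]
[ 0.60845322 -0.1120265   0.21731505] [ 0.9  1.   0.8 -0.1  1.5 -0.8  1.8  0.5 -0.2  0.7 -0.2 -0.   1.2 -0.2
 -0.8 -0.8]
[[274. 171.]
 [383. 149.]
 [404. 240.]
 [293. 264.]] [[291. 192.]
 [430. 236.]
 [384. 319.]
 [217. 248.]]
```

View pics/fit.png

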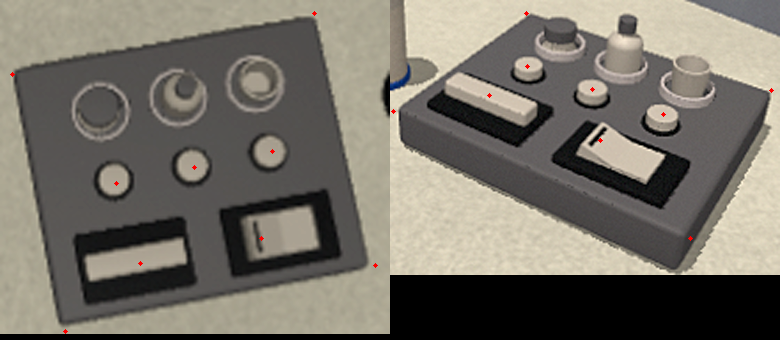

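The fit is good apart from a small yaw error. In the crop, the corners sit slightly inside my predictions. The rocker's ribbed left end is at about (598,135), raised, so it is off. I'll refit with the corners and blob centres.

Run:
```python
from h import *
from scipy.optimize import least_squares
A=np.array([[0,.075,.064],[0,0,.064],[0,-.075,.064],[-.078,.07,.074],[.125,.15,.05],[.125,-.15,.05],[-.125,-.15,.05],[-.125,.15,.05]])
top=np.array([[310.6,209.2],[338.5,204.3],[366.2,199],[318.3,238],[275,170],[382.5,151],[402,240.8],[292.4,261.2]]);side=np.array([[292.5,221.3],[328.7,234.8],[368.1,249],[271,237.6]])
def f(p,u=1,v=1):return np.r_[u*(proj("top",world(p,A))-top).ravel(),v*(proj("side",world(p,A[:4]))-side).ravel()]
for u,v in((1,1),(1,0)):
    r=least_squares(lambda p:f(p,u,v),[.6,-.1,.2],x_scale=[.1]*3);print(r.x,f(r.x).round(1))
    if v:p=r.x
p=np.array(p)
print(world(p,[[-.078,-.046,.073],[0,0,.064],[-.078,.07,.074]]).round(4))
```

```text
[ 0.61030095 -0.1097856   0.18118199] [ 0.2  0.1  0.4 -0.1  0.6  0.   0.4  0.  -0.9 -0.5  0.8 -1.1  1.1  0.
 -1.1  0.8 -0.2 -0.  -0.2 -0.3 -0.   0.1 -0.5 -0.6]
[ 0.6101155  -0.10926611  0.18026892] [ 0.   0.2  0.3 -0.1  0.4  0.1  0.1  0.1 -1.  -0.5  0.7 -1.   0.9  0.2
 -1.3  0.8 -0.5 -0.1 -0.5 -0.3 -0.4  0.  -0.8 -0.7]
[[ 0.5419 -0.1691  0.073 ]
 [ 0.6103 -0.1098  0.064 ]
 [ 0.521  -0.055   0.074 ]]
```

>>> drive_tool(
  plan="0 0 0 -0.0474 0; 0 0 0 -0.0474 0; 0 0 0 -0.0474 0; 0 0 0 -0.0474 0; -0.12 -0.16 0 0 0; -0.12 -0.16 0 0 0; -0.12 -0.16 0 0 0; -0.12 -0.16 0 0 0; -0.12 -0.16 0 0 0; -0.12 -0.16 0 0 0; -0.12 -0.16 0 0 0; -0.12 -0.16 0 0 0; -0.12 -0.16 0 0 0; -0.12 -0.16 0 0 0; 0 -0.2 0 0 0; 0 -0.2 0 0 0; 0 -0.2 0 0 0; 0 -0.2 0 0 0; 0 -0.2 0 0 0; 0 -0.2 0 0 0",
  grip_force=40,
)

```text
clock: 2.1
ee_pos: [0.4842, 0.1446, 0.2312]
orientation: [-0.091, 0.996, -0.0, -0.0]
wrist_force: [1.2, 0.6, -0.3]
grip_width: 0.0001
grasp_force: 0.0
```

>>> drive_tool(
  plan="0 -0.2 0 0 0; 0 -0.2 0 0 0; 0 -0.2 0 0 0; 0 -0.2 0 0 0; 0 -0.2 0 0 0; 0 -0.2 0.1 0 0; 0 -0.2 0.1 0 0; 0 -0.2 0.15 0 0; 0 -0.2 0.15 0 0; 0 -0.2 0.15 0 0; 0 -0.13 0.15 0 0; 0 0 0.05 0 0; 0 0 0 0 0",
)

```text
clock: 3.4
ee_pos: [0.5414, -0.1678, 0.1028]
orientation: [-0.091, 0.996, 0.001, -0.001]
wrist_force: [0.4, 0.4, 0.6]
grip_width: 0.0004
grasp_force: 0.0
```

Run:
```python
from h import *
T=arm.get_obs()["ee_pos"];print(T.round(4)); ims=[]
p=[.6103,-.1098,.1812]
P=world(p,[[-.078,-.046,.071],[0,0,.064],[-.078,.07,.074]])
for n in("side","wrist"):
    m=arm.camera_model(n);im=arm.grab_frame(n)[:,:,::-1].copy()
    for q in proj(n,P,m): 
        if abs(q).max()<2000: cv2.circle(im,tuple(q.round().astype(int).tolist()),1,(0,0,255),-1)
    for q in proj(n,T,m): cv2.circle(im,tuple(q.round().astype(int).tolist()),1,(0,255,0),-1)
    if n=="side":im=cv2.resize(im[150:350,200:440],(400,333))
    else:im=cv2.resize(im,(400,300))
    ims.append(cv2.copyMakeBorder(cv2.convertScaleAbs(im,alpha=1.4),0,340-im.shape[0],0,0,0))
cv2.imwrite("pics/a.png",np.hstack(ims))
```

```text
[ 0.5414 -0.1678  0.1028]
```

View pics/a.png

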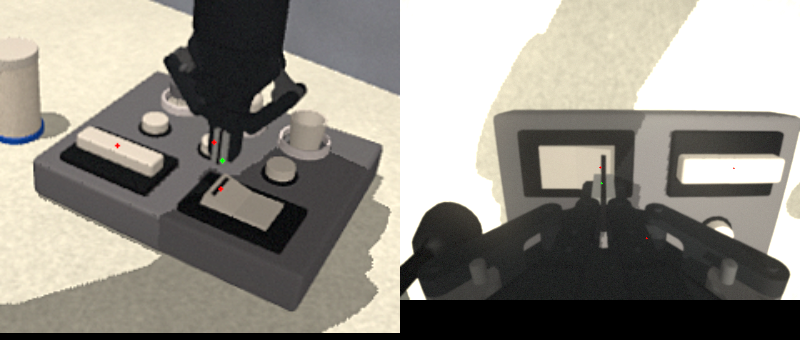

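The side view shows the shut fingertips above the raised end of the rocker, and the projected points land on the rocker, key and bar. Pressing the rocker now.

>>> drive_tool(
  plan="0 0 0.04 0 0; 0 0 0.04 0 0; 0 0 0.04 0 0; 0 0 0.04 0 0; 0 0 0.02 0 0; 0 0 0.02 0 0; 0 0 0.02 0 0; 0 0 0.02 0 0; 0 0 0.02 0 0; 0 0 0 0 0",
)

```text
clock: 4.5
ee_pos: [0.5419, -0.1683, 0.0645]
orientation: [-0.091, 0.996, -0.0, -0.0]
wrist_force: [0.3, -0.2, 0.2]
grip_width: -0.0001
grasp_force: 0.0
```

>>> drive_tool(
  plan="0 0 0.01 0 0; 0 0 0 0 0; 0 0 0 0 0",
)

```text
clock: 4.8
ee_pos: [0.542, -0.1684, 0.064]
orientation: [-0.091, 0.996, -0.0, 0.0]
wrist_force: [-3.5, 2.1, 13.6]
grip_width: 0.0001
grasp_force: 6.9
```

>>> drive_tool(
  plan="0 0 -0.06 0 0; 0 0 -0.1 0 0; 0 0 -0.1 0 0; -0.13 0.076 0 0 0; -0.13 0.076 0 0 0; -0.13 0.076 0 0 0; -0.13 0.076 0 0 0; 0 0 0 0 0; 0 0 0 0 0",
)

```text
clock: 5.7
ee_pos: [0.6103, -0.1095, 0.1024]
orientation: [-0.091, 0.996, -0.0, -0.0]
wrist_force: [-0.2, -0.2, 0.5]
grip_width: -0.0002
grasp_force: 0.0
```

Run:
```python
from h import *
o=arm.get_obs();T=o["ee_pos"];print(T.round(4))
P=world([.6103,-.1098,.1812],[[-.078,-.046,.064],[0,0,.064],[-.078,.07,.074]])
n="side";m=arm.camera_model(n);im=arm.grab_frame(n)[:,:,::-1].copy()
for q in np.r_[proj(n,P,m),proj(n,T,m)]: cv2.circle(im,tuple(q.round().astype(int).tolist()),1,(0,0,255),-1)
cv2.imwrite("pics/b.png",cv2.convertScaleAbs(cv2.resize(im[150:350,200:440],(720,600)),alpha=1.5))
```

```text
[ 0.6103 -0.1095  0.1024]
```

View pics/b.png

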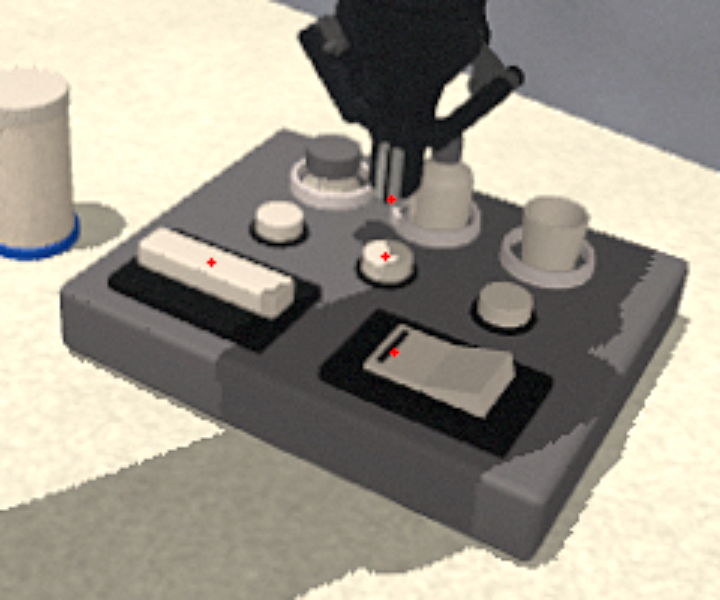

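The rocker is on: the left half, with the rib at (393,347), is level and the right end stands up. The fingers are above the middle key at (386,257). Pressing the key.

>>> drive_tool(
  plan="0 0 0.06 0 0; 0 0 0.06 0 0; 0 0 0.06 0 0; 0 0 0.06 0 0; 0 0 0.02 0 0; 0 0 0.02 0 0; 0 0 0.01 0 0; 0 0 0.01 0 0; 0 0 0 0 0; 0 0 0 0 0",
)

```text
clock: 6.75
ee_pos: [0.6104, -0.1094, 0.0579]
orientation: [-0.091, 0.996, -0.0, 0.0]
wrist_force: [-3.8, -0.6, 9.4]
grip_width: 0.0
grasp_force: 4.7
```

>>> drive_tool(
  plan="0 0 0.006 0 0; 0 0 0 0 0; 0 0 0 0 0",
)

```text
clock: 7.05
ee_pos: [0.6104, -0.1094, 0.0577]
orientation: [-0.091, 0.996, -0.0, 0.0]
wrist_force: [-7.8, 0.7, 21.8]
grip_width: 0.0001
grasp_force: 10.5
```

>>> drive_tool(
  plan="0 0 -0.04 0 0; 0 0 -0.13 0 0; 0 0 -0.13 0 0; 0.13 0.117 0 0 0; 0.13 0.117 0 0 0; 0.13 0.117 0 0 0; 0.13 0.117 0 0 0; 0 0 0 0 0; 0 0 0 0 0",
)

```text
clock: 7.95
ee_pos: [0.5214, -0.0543, 0.1018]
orientation: [-0.091, 0.996, -0.0, 0.0]
wrist_force: [-0.3, 0.6, 0.6]
grip_width: 0.0001
grasp_force: 0.0
```

Run:
```python
from h import *
o=arm.get_obs();T=o["ee_pos"];print(T.round(4))
P=world([.6103,-.1098,.1812],[[0,0,.058],[-.078,.07,.074]])
n="side";m=arm.camera_model(n);im=arm.grab_frame(n)[:,:,::-1].copy()
for q in np.r_[proj(n,P,m),proj(n,T,m)]: cv2.circle(im,tuple(q.round().astype(int).tolist()),1,(0,0,255),-1)
cv2.imwrite("pics/c.png",cv2.convertScaleAbs(cv2.resize(im[150:350,200:440],(720,600)),alpha=1.5))
```

```text
[ 0.5214 -0.0543  0.1018]
```

View pics/c.png

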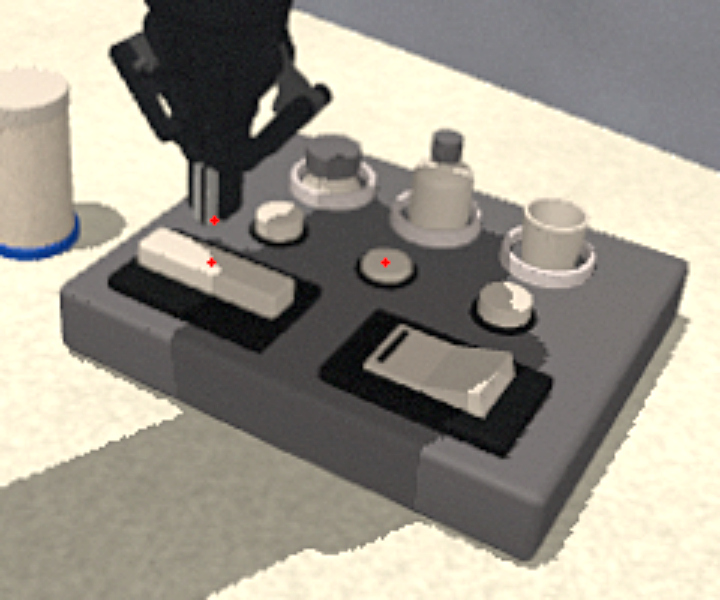

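The middle key at (386,265) is down, the other two keys are up, and the fingers are above the centre of the start bar. Pressing the bar and holding.

>>> drive_tool(
  plan="0 0 0.04 0 0; 0 0 0.04 0 0; 0 0 0.04 0 0; 0 0 0.04 0 0; 0 0 0.02 0 0; 0 0 0.02 0 0; 0 0 0.02 0 0; 0 0 0.012 0 0; 0 0 0.005 0 0; 0 0 0 0 0; 0 0 0 0 0",
)

```text
clock: 9.1
ee_pos: [0.5209, -0.0545, 0.0675]
orientation: [-0.091, 0.996, -0.0, 0.0]
wrist_force: [-12.6, 1.3, 43.1]
grip_width: -0.0002
grasp_force: 22.1
```

The bar is on its stop at 43 N. I'll ease off slightly, hold, then release.

>>> drive_tool(
  plan="0 0 -0.005 0 0; 0 0 0 0 0; 0 0 0 0 0; 0 0 0 0 0; 0 0 0 0 0; 0 0 0 0 0; 0 0 0 0 0; 0 0 0 0 0; 0 0 0 0 0; 0 0 0 0 0; 0 0 0 0 0; 0 0 0 0 0; 0 0 0 0 0; 0 0 0 0 0; 0 0 0 0 0",
)

```text
clock: 10.6
ee_pos: [0.5209, -0.0545, 0.0677]
orientation: [-0.091, 0.996, -0.0, 0.0]
wrist_force: [-9.2, -0.0, 31.1]
grip_width: -0.0002
grasp_force: 15.3
```

>>> drive_tool(
  plan="0 0 -0.04 0 0; 0 0 -0.1 0 0; 0 0 -0.15 0 0; 0 0 -0.2 0 0; 0 0 -0.2 0 0; 0 0 -0.2 0 0; 0 0 0 0 0; 0 0 0 0 0; 0 0 0 0 0",
)

```text
clock: 11.5
ee_pos: [0.5207, -0.0544, 0.1993]
orientation: [-0.091, 0.996, 0.0, -0.001]
wrist_force: [-0.8, 0.9, -0.1]
grip_width: 0.0002
grasp_force: 0.0
```

Run:
```python
from h import *
im=arm.grab_frame("side")[:,:,::-1]
cv2.imwrite("pics/d.png",cv2.convertScaleAbs(cv2.resize(im[150:350,200:440],(720,600)),alpha=1.5))
```

```text
(no output)
```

View pics/d.png

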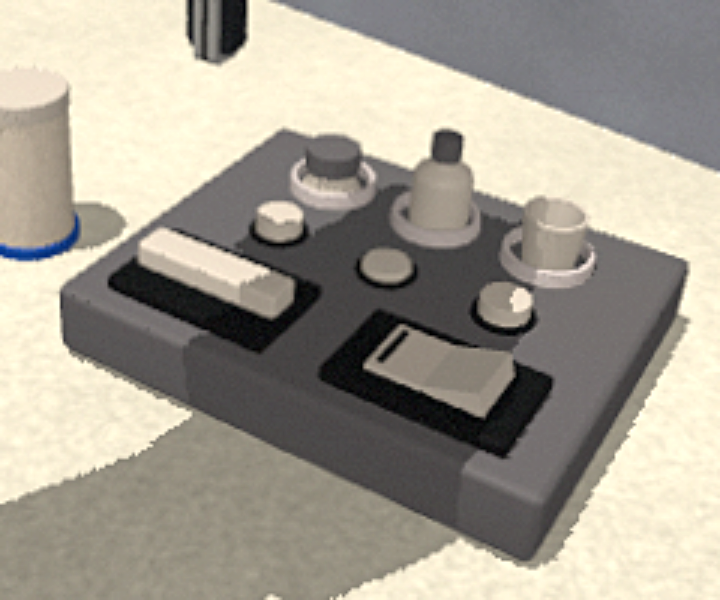

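The rocker is on, the middle key is down at (386,265), the bar is back up, and everything else is where it was.

```bash
python3 -c "
from cell import arm
print(arm.finish_job())"
```

```text
the job is handed in; nothing more can be done
None
```

The job is handed in at about 11.5 s: rocker switched on, middle key (in front of the bottle) pressed fully down, then the start bar held down for about 1.5 s and released; the last side picture shows the other two keys up and the bottle, jar, cup and canister in place (the lamp was out of that view).

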